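# Click the laser attenuator to its third notch

## Robot

A 7-joint arm with a two-finger parallel gripper is mounted at the origin on the work surface. World frame = base frame: x ahead of the robot, y to its left, z up, the work surface at z = 0. Lengths are in mm, angles in rad, forces in N, time in s.
With the tool pointing down it reaches from about 400 to 875 mm from the base axis. Payload 4.4 kg.
Tool frame: the origin (TCP) lies at the very end of the fingers, on their centre line; the grasp point (between the pads) lies 19 mm behind it; z points along the fingers, y is the line along which they close (so a half turn about z gives the same grasp; the last joint's range is limited). The gripper opens to 85 mm and grips with 20 to 120 N. Pads are 22 mm wide; open, the fingers measure 114 mm over their backs; the gripper's body (76 mm by 85 mm) begins 54 mm behind the grasp point. The pads swing forward as they close: fully open they stand 13 mm farther back than shut.
Start: joints at [1.172, 0.628, 0.038, 1.517, -0.027, 0.996, -0.02], TCP at [212.377, -614.34, 231.313] pointing down, gripper open.
Joint ranges: [-3.06, 3.06], [-0.37, 2.12], [-1.25, 1.32], [0.18, 2.47], [-1.1, 4.24], [0.23, 1.98], [-2.94, 2.94]. Speed limits (rad/s): [2.57, 2.57, 3.14, 3.14, 3.14, 3.14, 3.14].

## Interface

Orientations are given as [roll, pitch, yaw] about the fixed x, y, z axes, in that order (R = Rz(yaw) Ry(pitch) Rx(roll)).
In Python, from cell import monitor, viewer, workorder gives the robot as it stands.
- The arm moves only by the tool arm_command, never from a script. Its argument "series" is one flat list of numbers, 5 for each row, row after row: the opening in per cent of the stroke, from 0 (shut) to 100 (fully open), then the shift along the tool's x, y, z in cm, then the turn about the tool's z in degrees. In form: [claw, x, y, z, roll, claw, x, y, z, roll, ...]. A call has exactly 5 rows; each row is the pose to reach, as a shift and turn from the pose commanded when the call began, along the tool's axes at that moment; what a row does not reach only later rows make up. A row lasts 1/12 s, in which the tool goes at most 41.7 mm and 7.16 degrees, less where a joint would pass 70% of its speed; a pose out of reach is approached as far as the arm can. A call with a gripper value outside its range is refused whole. The fingers move at their own pace and stop on an object; the grip force is fixed at half the most. Time passes only in rows, so rows that repeat a pose let the fingers close, or fill a call up. It gives the time, the measured TCP pose, the force, the opening and the grip force at its end, in the units of the state.
- monitor.read_state(): the state, without advancing time (a new reading comes with each control period).
- viewer.get_image(name): name is "scene" or "top" or "wrist"; returns (picture, depth): 420x560x3 uint8, red, green, blue; 420x560 float32, mm along the optical axis (not along the pixel's ray), 0 where there is no reading.
- viewer.camera_model(name): a dict with "mtx" (3x3 intrinsics, pixels), "dist_coeffs" ([k1, k2, p1, p2, k3] as OpenCV has them; the pictures are not rectified), "R" (3x3) and "t" (3): a world point X has camera coordinates R X + t. Camera axes: x right, y down, z forward; pixel columns grow to the right and rows downward; lengths in mm; the calibration is good to about 2 mm. A picture is of the moment at which its call begins: read the wrist's pose just before it. camera_model takes no time and is no camera call; for the wrist camera it gives the pose at the moment of the call.
- workorder.finish_job(): hands the job in; it is judged then, once.
The state is a dict: "clock": time; "qpos": joint angles; "qd": joint speeds; "tau": joint torques, N m; "eef_pos": TCP position; "tool_rot": TCP orientation; "force": force on the tool from outside, world axes, zero at the start; "torque": the same for the moment, N m; "width": finger opening in mm; "gripper_force": force on a finger pad.
Only numpy, scipy, OpenCV 4.12 (cv2) and the standard library are available. Lean on these libraries where they do the work, as an engineer would, in place of code of your own. Each camera call takes 0.05 s, during which the arm holds its last target. There are 200 camera calls.

## Task

Set the marking laser's attenuator: with the fingertips, gently push the orange lever from its parked end along the slot, counting the clicks, and leave it resting in the third notch without ever going over into the fourth. Then press the green button on the white control box fully down to store the setting, and let it go. Only push the lever, do not squeeze it, and leave the tumbler, screwdriver and lens cap where they are.

Things in the scene. Friction and masses are not known exactly. Their poses are not given: they have to be found in the camera images.
- attenuator: Fixed aluminium box with a blue top, 110 (x) x 250 (y) x 60 mm high; origin at the centre of its underside on the table. A dark slot runs along its own y axis in the top, 12 mm to the -x side of the middle. The lever is parked near the -y end of the slot and is pushed towards the unit's +y.
- lever (a joint): Lever travel along the unit's +y, m: 0 parked end stop, to 0.140. Starts at 0 to 0.015, short of the first tooth. 0.1 kg, captive; stays put, drawn to the bottom of its notch. Takes about 1.2 N between teeth, 6 to 9 N to climb a tooth; past each crest it jumps up to 10 mm ahead of the finger into the notch bottom (the click) and the push drops to nothing until the finger catches up.
- paddle_top (a point): Centre of the top of the orange paddle to push: upright plate 36 mm wide (unit x), 12 mm thick (unit y), top 109 mm above the table, on a black foot 30 mm long (unit y) whose top is 68 mm above the table. A black arm (77 to 85 mm above the table) reaches from it in unit +x to the spring ball over the toothed strip.
- lever_ball (a point): The lever's steel spring-loaded rolling ball (10 mm diameter), 52 mm in unit +x from the paddle's centre, same y as the paddle; its point moves with the lever only (69 mm above the table).
- notch_strip: Fixed toothed strip on the unit's top, 22 x 132 mm, 60 mm above the table, axes as the unit, clamped up to 8 mm either way along unit y. Six round brass teeth, 8 mm high, crests at own y = -50, -30, -10, 10, 30, 50 mm. Notches between: first y = -40, second -20, third 0 (the origin), fourth 20, fifth 40. The ball starts before the first tooth; each tooth crossed is one click.
- control_box: Fixed white box 90 (x) x 100 (y) x 40 mm high with the green button on top; origin at the centre of its underside.
- save_button_top (a point): Centre of the top face of the green round button, 30 mm diameter, pressed straight down against a spring.
- save_button (a joint): How far the green button is pressed, m: 0 released, 0.006 fully down (takes 5 N). It springs back.
- tumbler: Loose steel cup, 66 mm diameter, 100 mm high, standing beyond the control box; origin at the centre of its underside. Leave alone.
- screwdriver: Loose screwdriver 200 mm long, about 26 mm thick, with a red handle, lying beyond the attenuator; origin under its middle. Leave alone.
- lens_cap: Loose black lens cap, disc 38 mm diameter, 14 mm high, lying on the attenuator's blue top near its +y end; origin at the centre of its underside. Leave alone.
Mind the look-alikes: they are no part of the job. What is shaped like the control_box but turquoise is not meant.

How it is judged (in metres and radians):
On the way, in this order (a step that is already met when the one before it is completed fails the run):
1. the lever rests in the third notch (y of lever_ball in the frame of notch_strip between -0.004 and 0.004 m and velocity of joint lever between -0.01 and 0.01 m/s), for 0.2 s.
2. the green button is pressed fully down (value of joint save_button above 0.0045 m), for 0.02 s.
At the end, for the whole second after the job is handed in: The lever rests in the third notch (its ball within 4 mm of the third notch along the strip, still), the green button was pressed at least 4.5 mm after that and has sprung back, and the tumbler, screwdriver and lens cap are within 20 mm of where they stood (all of step 1 and value of joint save_button below 0.0015 m and distance of each of tumbler, screwdriver, lens_cap from where it was at the start of the episode below 0.02 m and linear speed of each of tumbler, screwdriver, lens_cap below 0.02 m/s); the robot touches nothing.
It fails at once if the lever went over the tooth into the fourth notch (ball more than 12 mm past the third) (y of lever_ball in the frame of notch_strip above 0.012 m).
It fails at once if the green button was pressed before the lever reached the third notch (value of joint save_button above 0.003 m and y of lever_ball in the frame of notch_strip below -0.01 m).
It fails at once if the lever was squeezed or shoved with more than 28 N (contact force between the fingers and lever above 28 N).
It fails at once if the tumbler, screwdriver or lens cap was moved or lifted more than 20 mm (distance of any of tumbler, screwdriver, lens_cap from where it was at the start of the episode above 0.02 m).
It also fails if it takes over 64 s, if anything falls off the work surface, if the arm or the gripper's body presses on something with over 40 N, if the wrist force passes 120 N, or if a joint passes its speed limit or range.

## Working session

There is one attempt and no reset: what is moved stays moved. The work goes in short steps, Python scripts to look and compute and a tool call to move; the robot and the scene stay as the last step left them, time stands still between calls to the robot, and variables do not carry over. Pictures are saved under pics/ and viewed, at most 10 in all, crops included, and the job is handed in when it is done.

Besides the shell and the picture viewer there is one more tool, called by a JSON object that holds its "fn" and its "kwargs". arm_command: Moves the arm, as the interface text tells. Its arguments: {"type":"object","properties":{"series":{"type":"array","items":{"type":"number"}}},"required":["series"]}

```bash
mkdir -p pics; cat > h.py <<'E'
import numpy as np, cv2, json
from cell import monitor, viewer, workorder
def grab(n, tag):
    m=viewer.camera_model(n); p,d=viewer.get_image(n)
    cv2.imwrite(f'pics/{tag}.png',p[:,:,::-1]); np.savez(f'pics/{tag}.npz',p=p,d=d,**{k:np.array(v) for k,v in m.items()})
    return p,d
def world(tag,u,v,z=None,r=1):
    """pixel -> world, by depth or on the plane at height z"""
    f=np.load(f'pics/{tag}.npz'); R,t=f['R'],f['t'].ravel()
    n=cv2.undistortPoints(np.array([[[u,v]]],float),f['mtx'],f['dist_coeffs'])[0,0]; ray=np.array([n[0],n[1],1.])
    if z is None:
        w=f['d'][int(v)-r:int(v)+r+1,int(u)-r:int(u)+r+1]; s=np.median(w[w>0])
    else:
        o=-R.T@t; s=(z-o[2])/(R.T@ray)[2]
    return (R.T@(ray*s-t)).round(1)
E
python3 - <<'E'
from h import *
a,_=grab('scene','s0'); b,_=grab('top','t0')
s=monitor.read_state(); print(s)
E
```

```text
{'clock': 0.1, 'qpos': array([ 1.17222835,  0.62922856,  0.03843009,  1.51826242, -0.02697515,
        0.99633611, -0.0200289 ]), 'qd': array([ 1.26128353e-03, -4.98610108e-04, -1.01407528e-03, -4.03656464e-04,
       -3.68661299e-04,  1.38288761e-05, -5.64998164e-05]), 'tau': array([ 3.70988317e-03, -5.64538229e+01,  1.23028859e+00, -1.93976158e+01,
        1.11961717e-02,  5.37589513e-03, -5.45375926e-06]), 'eef_pos': array([ 212.1741237 , -613.79551306,  230.49883775]), 'tool_rot': array([-3.13987601e+00,  2.84314650e-05,  3.32764616e-01]), 'force': array([ 0.61091463, -0.43631799, -0.2114404 ]), 'torque': array([-0.02897214, -0.01686936,  0.01359577]), 'gripper_force': 0.0, 'width': 85.1265272938913}
```

View pics/s0.png

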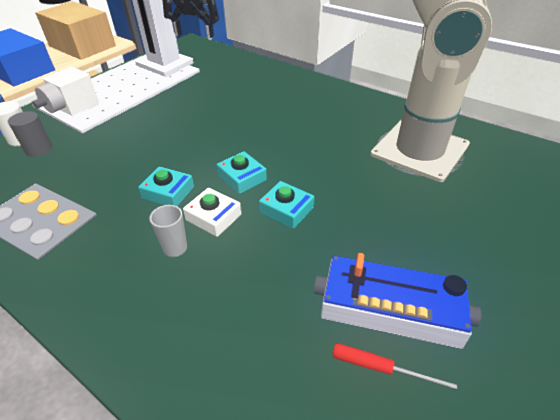

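View pics/t0.png

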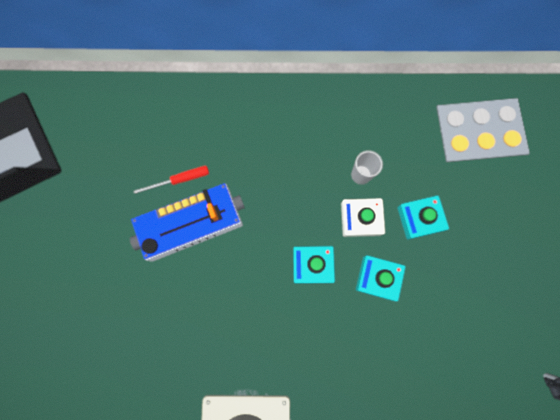

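Look-alikes for the white box, top view: turquoise boxes at (429,215), (316,264) and (385,279). The white one with the green button is at (367,215), and the tumbler beyond it is at (367,167). The only orange paddle is at (212,212), on the blue attenuator. I'll check both in a close crop.

```bash
python3 - <<'E'
from h import *
a=cv2.imread('pics/t0.png'); 
c1=cv2.resize(a[175:270,125:255],None,fx=6,fy=6,interpolation=cv2.INTER_CUBIC)[:, :780]
c2=cv2.resize(a[190:240,330:460],None,fx=6,fy=6,interpolation=cv2.INTER_CUBIC)
cv2.imwrite('pics/c.png',c1);
f=np.load('pics/t0.npz'); print(f['mtx'],f['dist_coeffs'],f['t'],f['R'])
for n,u,v,z in [('paddle',212,212,109),('btn',367,215,None),('boxcorner',344,200,40),('cap',149,245,74),('tumbler',368,160,100),('tbl',300,330,None)]:
    print(n,world('t0',u,v),world('t0',u,v,z) if z else '')
p=f['p'].astype(int); d=f['d']
# green in white box region
m=(p[...,1]>p[...,0]+50)&(p[...,1]>p[...,2]+50); m[:195]=0;m[238:]=0;m[:,:345]=0;m[:,384:]=0
v,u=np.nonzero(m);print(u.mean(),v.mean(),len(u)); print(world('t0',u.mean(),v.mean()))
m=(p[...,0]>p[...,1]+60)&(p[...,0]>p[...,2]+60)&(p[...,1]>60); m[:195]=0;m[235:]=0;m[:,:195]=0;m[:,230:]=0
v,u=np.nonzero(m);print(list(zip(u,v,d[v,u].round(0)))[:60])
E
```

```text
[[404.19983513   0.         281.54723186]
 [  0.         404.19983513 207.34389524]
 [  0.           0.           1.        ]] [0.01931086 0.         0.         0.         0.        ] [-86.05649656 551.2550303  953.48780349] [[ 0.00851305 -0.99996107 -0.00232183]
 [-0.98109127 -0.00790338 -0.19338421]
 [ 0.19335833  0.00392422 -0.98112036]]
paddle [528.6  81.4 109.1] [528.6  81.4 109. ]
btn [ 532.9 -291.9   61.5] 
boxcorner [ 575.1 -239.7   38.9] [ 574.9 -239.5   40. ]
cap [453.5 234.7  74.5] [453.5 234.9  74. ]
tumbler [ 675.9 -300.1   55.9] [ 661.6 -290.5  100. ]
tbl [ 253.7 -129.5    1.1] 
366.96 214.616 125
[ 533.9 -291.8   61.3]
[(np.int64(208), np.int64(203), np.float32(978.0)), (np.int64(209), np.int64(203), np.float32(0.0)), (np.int64(210), np.int64(203), np.float32(976.0)), (np.int64(207), np.int64(204), np.float32(977.0)), (np.int64(208), np.int64(204), np.float32(949.0)), (np.int64(209), np.int64(204), np.float32(955.0)), (np.int64(210), np.int64(204), np.float32(952.0)), (np.int64(211), np.int64(204), np.float32(957.0)), (np.int64(207), np.int64(205), np.float32(954.0)), 
[... 1900 characters left out ...]
), np.int64(210), np.float32(950.0)), (np.int64(213), np.int64(210), np.float32(950.0)), (np.int64(214), np.int64(210), np.float32(965.0)), (np.int64(208), np.int64(211), np.float32(990.0)), (np.int64(209), np.int64(211), np.float32(951.0)), (np.int64(210), np.int64(211), np.float32(949.0)), (np.int64(211), np.int64(211), np.float32(950.0)), (np.int64(212), np.int64(211), np.float32(948.0)), (np.int64(213), np.int64(211), np.float32(950.0)), (np.int64(214), np.int64(211), np.float32(954.0)), (np.int64(209), np.int64(212), np.float32(947.0)), (np.int64(210), np.int64(212), np.float32(949.0)), (np.int64(211), np.int64(212), np.float32(950.0)), (np.int64(212), np.int64(212), np.float32(951.0))]
```

View pics/c.png

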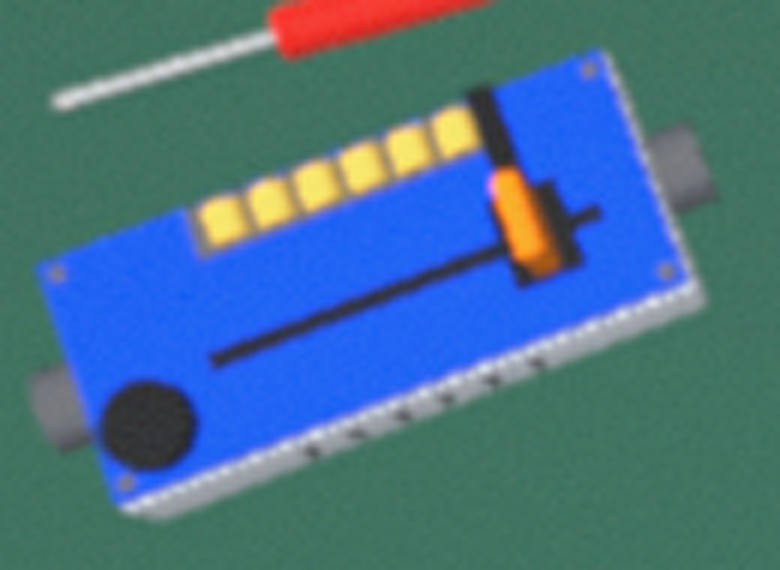

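The crop shows the blue top with corners (40,262), (605,50), (695,285) and (120,508). The six brass teeth run from (455,130) to (223,222), the orange paddle top is at about (520,213), and the cap is at (149,425). I'll fit the unit frame.

```bash
cat >> h.py <<'E'
def C(u,v,z): return world('t0',125+(u+.5)/6-.5,175+(v+.5)/6-.5,z)
E
python3 - <<'E'
from h import *
c=np.array([C(*p,60) for p in [(40,262),(605,50),(695,285),(120,508)]]);print(c, [np.linalg.norm(c[i]-c[(i+1)%4]).round(1) for i in range(4)])
o=c.mean(0); ydir=(c[0]-c[1]+c[3]-c[2])[:2]; th=np.arctan2(-ydir[0],ydir[1]); 
s0,s1=C(600,210,60),C(215,360,60); dd=(s1-s0)[:2]; print('slot',s0,s1,np.degrees(np.arctan2(-dd[0],dd[1])))
T=np.array([C(*p,67) for p in [(455,130),(407,149),(362,167),(317,184),(270,202),(223,222)]])
dt=np.polyfit(range(6),T[:,:2],1)[0]; print('teeth pitch',np.linalg.norm(dt),np.degrees(np.arctan2(-dt[0],dt[1])))
print('yaw',np.degrees(th),o)
Rz=lambda th:np.array([[np.cos(th),np.sin(th)],[-np.sin(th),np.cos(th)]])
for n,P in [('teeth',T),('paddle',[C(520,213,109)]),('arm',[C(492,130,85)]),('cap',[C(149,425,74)]),('slot',[s0,s1])]:
    print(n,[(Rz(th)@(np.array(q)-o)[:2]).round(1) for q in P])
print('strip c',T.mean(0),'paddle',C(520,213,109))
E
```

```text
[[520.4 287.7  60. ]
 [612.   59.7  60. ]
 [513.   19.3  60. ]
 [420.5 247.6  60. ]] [np.float64(245.7), np.float64(106.9), np.float64(246.3), np.float64(107.6)]
slot [543.9  59.3  60. ] [480.6 213.6  60. ] 22.305390094669956
teeth pitch 20.035938526883665 22.81344165070584
yaw 21.972234605034608 [516.475 153.575  60.   ]
teeth [array([ 42.1, -54. ]), array([ 41.7, -33.1]), array([ 41.3, -13.4]), array([41.3,  6. ]), array([41.1, 26.2]), array([40.3, 46.7])]
paddle [array([-10.7, -71.3])]
arm [array([ 31.3, -70. ])]
cap [array([-29.2,  98.3])]
slot [array([ -9.8, -97.7]), array([-10.8,  69.1])]
strip c [556.11666667 165.7         67.        ] paddle [533.2  83.4 109. ]
```

{"fn": "arm_command", "kwargs": {"series": [0,2.9,-2.9,0,-7,0,5.8,-5.8,0,-14,0,8.7,-8.7,0,-21,0,11.6,-11.6,0,-28,0,14.5,-14.5,0,-35]}}

```text
clock: 0.52
eef_pos: [302.4, -427.9, 231.1]
tool_rot: [-3.141, -0.0, 0.949]
force: [1.2, -0.1, -0.2]
width: 25.9
gripper_force: 0.0
```

```bash
cat >> h.py <<'E'
TH=np.radians(22.3); O=np.array([516.5,153.6])   # unit frame in the world
UX=np.array([np.cos(TH),np.sin(TH)]); UY=np.array([-np.sin(TH),np.cos(TH)])
def unit(p): q=np.array(p[:2])-O; return np.round([q@UX,q@UY],1)
def togo(xyz, yaw=None):
    s=monitor.read_state(); p=s['eef_pos']; y=s['tool_rot'][2]; d=np.array(xyz,float)-p
    print('t',round(s['clock'],2),'tcp',p.round(1),'unit',unit(p),'yaw',np.degrees(y).round(1),'rot',s['tool_rot'].round(3),'F',s['force'].round(1),'w',round(s['width'],1))
    print('togo cm', np.round([(d[0]*np.cos(y)+d[1]*np.sin(y))/10,(d[0]*np.sin(y)-d[1]*np.cos(y))/10,-d[2]/10],2), 'roll', None if yaw is None else round(np.degrees(y)-yaw,1),'q',s['qpos'].round(2))
def uw(x,y,z): return [*(O+x*UX+y*UY),z]
E
python3 -c "
from h import *
togo(uw(-11,-105,160),112.3)"
```

```text
t 0.52 tcp [ 302.4 -427.9  231.1] unit [-418.8 -456.8] yaw 54.4 rot [-3.141 -0.     0.949] F [ 1.2 -0.1 -0.2] w 25.9
togo cm [53.24 -8.13  7.11] roll -57.9 q [ 1.    0.45 -0.14  1.86  0.08  0.83  0.2 ]
```

{"fn": "arm_command", "kwargs": {"series": [0,4,-0.6,0,-7,0,8,-1.2,0,-14,0,12,-1.8,0,-21,0,16,-2.4,0,-28,0,20,-3,0,-35]}}

```text
clock: 0.93
eef_pos: [395.4, -248.6, 231.3]
tool_rot: [-3.141, 0.0, 1.56]
force: [1.2, -0.4, -0.2]
width: -0.1
gripper_force: 0.0
```

```bash
python3 -c "
from h import *
togo(uw(-11,-105,160),112.3)"
```

```text
t 0.93 tcp [ 395.4 -248.6  231.3] unit [-264.7 -326.1] yaw 89.4 rot [-3.141  0.     1.56 ] F [ 1.2 -0.4 -0.2] w -0.1
togo cm [30.24 14.76  7.13] roll -22.9 q [ 0.75  0.39 -0.34  2.    0.18  0.78  0.3 ]
```

{"fn": "arm_command", "kwargs": {"series": [0,3.6,1.8,0,-5,0,7.2,3.6,0,-10,0,10.8,5.4,0,-15,0,14.4,7.2,0,-20,0,18,9,0,-22.9]}}

```text
clock: 1.35
eef_pos: [488.4, -70.2, 231.2]
tool_rot: [-3.141, -0.0, 1.958]
force: [0.8, -1.9, -0.4]
width: -0.0
gripper_force: 0.0
```

```bash
python3 -c "
from h import *
togo(uw(-11,-105,160),112.3)"
```

```text
t 1.35 tcp [488.4 -70.2 231.2] unit [-110.9 -196.4] yaw 112.2 rot [-3.141 -0.     1.958] F [ 0.8 -1.9 -0.4] w -0.0
togo cm [9.16 9.98 7.12] roll -0.1 q [ 0.42  0.44 -0.46  1.94  0.26  0.83  0.2 ]
```

{"fn": "arm_command", "kwargs": {"series": [0,2.3,2.5,1.5,0,0,4.6,5,3,0,0,6.9,7.5,4.5,0,0,9.2,10,6,0,0,9.2,10,7.1,0]}}

```text
clock: 1.77
eef_pos: [548.6, 59.7, 159.4]
tool_rot: [3.136, -0.005, 1.963]
force: [0.6, 0.0, 0.8]
width: 0.1
gripper_force: 0.0
```

```bash
python3 -c "
from h import *
togo(uw(-11,-105,85),112.3)
grab('wrist','w1')
a=cv2.imread('pics/s0.png')"
```

```text
t 1.77 tcp [548.6  59.7 159.4] unit [ -5.9 -99. ] yaw 112.5 rot [ 3.136 -0.005  1.963] F [0.6 0.  0.8] w 0.1
togo cm [-0.59 -0.51  7.44] roll 0.2 q [ 0.11  0.61 -0.41  1.86  0.34  0.74 -0.09]
```

View pics/w1.png

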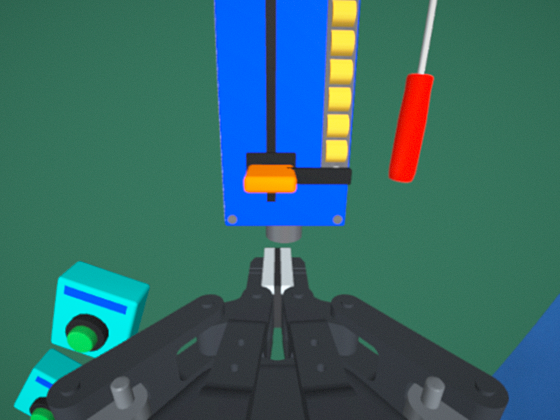

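The wrist view shows the paddle at about (270,178), the arm tip at (340,176), teeth at (337,152), (338,126), (339,100), (340,71), (342,43) and (344,13), and the closed fingertips at (278,255).

```bash
python3 - <<'E'
from h import *
f=np.load('pics/w1.npz');p=f['p'].astype(int)
print('cam',-f['R'].T@f['t'].ravel())
m=(p[...,0]>p[...,2]+80)&(p[...,1]>60)&(p[...,1]<190); m[:150]=0;m[200:]=0;m[:,:235]=0;m[:,305:]=0
v,u=np.nonzero(m);print(u.min(),u.max(),v.min(),v.max())
for vv in range(164,196,3): w=world('w1',268,vv); print(vv,w,unit(w),p[vv,268])
for n,u,v,z in [('corner',222,225,60),('corner2',347,226,60),('armL',345,169,85),('armR',345,184,85),('padL',246,180,109),('padR',297,180,109)]:
    print(n,unit(world('w1',u,v,z)))
T=np.array([world('w1',u,v,68) for u,v in [(337,152),(338,126),(339,100),(340,71),(342,43),(344,13)]]);print([unit(t) for t in T])
for u in (337,):
  for v in range(138,168,3): w=world('w1',u,v,r=0);print(v,unit(w),w[2],end=';')
togo(uw(-11,-105,85),112.3)
E
```

```text
cam [516.6989878  136.18243621 302.04760601]
244 296 164 192
164 [529.4  89.9  68.2] [-12.2 -63.8] [122  65  46]
167 [529.7  90.   79.5] [-11.9 -63.9] [241 121   0]
170 [529.9  90.2  90.3] [-11.7 -63.7] [242 125   0]
173 [530.1  90.2  99.6] [-11.5 -63.8] [242 123   0]
176 [530.4  89.9 106.4] [-11.3 -64.2] [254 143   0]
179 [531.1  88.3 107.9] [-11.3 -66. ] [255 181   0]
182 [531.8  86.5 108.6] [-11.3 -67.9] [255 184   0]
185 [532.6  84.6 108.4] [-11.3 -69.9] [255 175   0]
188 [533.3  82.7 108.6] [-11.4 -72. ] [255 171   0]
191 [534.2  80.5 107.9] [-11.4 -74.3] [255 131   0]
194 [539.4  64.5  60.7] [-12.6 -91.1] [48 44 44]
corner [ -53.4 -119.8]
corner2 [  57. -121.]
armL [ 45.4 -64.1]
armR [ 46.1 -75.7]
padL [-25.9 -66.3]
padR [  8.  -66.3]
[array([ 42.1, -54.2]), array([ 41.7, -34.2]), array([ 41.3, -15.1]), array([40.9,  5.4]), array([41.3, 24.3]), array([41.7, 44. ])]
138 [ 42.9 -44.2] 60.8;141 [ 42.6 -46.2] 63.1;144 [ 42.1 -48.2] 66.4;147 [ 42.  -50.4] 67.3;150 [ 42.1 -52.7] 67.6;153 [ 42.3 -55.1] 67.5;156 [ 42.3 -57.3] 68.2;159 [ 43.1 -60.4] 64.9;162 [ 44.  -63.5] 61.4;165 [ 44.  -65.8] 62.2;t 1.82 tcp [545.7  55.3 157.3] unit [ -10.3 -102. ] yaw 112.3 rot [-3.14  -0.004  1.961] F [-2.7 -1.  -1.6] w -0.1
togo cm [-0.3  -0.07  7.23] roll 0.0 q [ 0.12  0.61 -0.41  1.87  0.34  0.74 -0.09]
```

{"fn": "arm_command", "kwargs": {"series": [0,-0.2,0,2,0,0,-0.2,0,4,0,0,-0.2,0,6,0,0,-0.2,0,7.2,0,0,-0.2,0,7.2,0]}}

```text
clock: 2.23
eef_pos: [544.8, 47.0, 86.1]
tool_rot: [-3.136, -0.0, 1.953]
force: [-0.5, 0.3, -1.0]
width: 0.2
gripper_force: 0.0
```

{"fn": "arm_command", "kwargs": {"series": [0,0.2,0,0,0,0,0.4,0,0,0,0,0.6,0,0,0,0,0.8,0,0,0,0,1.0,0,0,0]}}

```text
clock: 2.65
eef_pos: [543.7, 58.6, 89.1]
tool_rot: [3.14, 0.0, 1.954]
force: [0.3, 0.7, -0.2]
width: 0.0
gripper_force: 0.0
```

```bash
cat > look.py <<'E'
import sys; from h import *
tag=sys.argv[1]; grab('wrist',tag); f=np.load(f'pics/{tag}.npz'); p=f['p'].astype(int); d=f['d']
# orange pixels at paddle-top height -> unit frame
m=(p[...,0]>p[...,2]+80)&(p[...,1]>60)&(p[...,1]<200)
Q=np.array([[*unit(w),w[2]] for v,u in zip(*np.nonzero(m)) for w in [world(tag,u,v,r=0)] if 105<w[2]<113 and abs(w[0]-530)<120])
Q=Q[(abs(Q[:,0]+11)<25)]
print('paddle top n',len(Q),'y',np.percentile(Q[:,1],[2,50,98]).round(1),'x',np.percentile(Q[:,0],[2,98]).round(1))
togo(uw(-11,-31.5,85),112.3)
E
python3 look.py w2
```

```text
paddle top n 1839 y [-74.3 -68.3 -63.7] x [-26.8   6.3]
t 2.7 tcp [543.5  59.1  89. ] unit [-10.9 -97.7] yaw 112.0 rot [ 3.14  -0.     1.955] F [-0.4  1.5  0.7] w 0.0
togo cm [ 6.62 -0.05  0.4 ] roll -0.3 q [ 0.06  0.71 -0.34  1.92  0.41  0.58 -0.16]
  return _methods._mean(a, axis=axis, dtype=dtype,
  ret = ret.dtype.type(ret / rcount)
```

{"fn": "arm_command", "kwargs": {"series": [0,0.3,0,0.3,0,0,0.6,0,0.4,0,0,0.9,0,0.4,0,0,1.2,0,0.4,0,0,1.5,0,0.4,0]}}

```text
clock: 3.12
eef_pos: [537.6, 72.1, 84.2]
tool_rot: [-3.141, 0.0, 1.954]
force: [-0.9, -1.9, -2.2]
width: 0.5
gripper_force: 0.7
```

{"fn": "arm_command", "kwargs": {"series": [0,0.2,0,0,0,0,0.4,0,0,0,0,0.6,0,0,0,0,0.8,0,0,0,0,1,0,0,0]}}

```text
clock: 3.53
eef_pos: [535.0, 78.1, 84.3]
tool_rot: [-3.141, 0.004, 1.951]
force: [2.4, -6.4, -2.0]
width: -0.1
gripper_force: 3.4
```

```bash
python3 -W ignore look.py w3
```

```text
paddle top n 1859 y [-64.9 -58.4 -54. ] x [-26.7   6.1]
t 3.58 tcp [534.7  79.   84.3] unit [-11.5 -75.9] yaw 111.9 rot [-3.141e+00  3.000e-03  1.952e+00] F [ 2.2 -4.9 -1.9] w -0.2
togo cm [ 4.44  0.01 -0.07] roll -0.4 q [ 0.01  0.71 -0.33  1.94  0.41  0.56 -0.21]
```

{"fn": "arm_command", "kwargs": {"series": [0,0.2,0,0,0,0,0.4,0,0,0,0,0.5,0,0,0,0,0.6,0,0,0,0,0.7,0,0,0]}}

```text
clock: 4.0
eef_pos: [531.3, 89.1, 84.5]
tool_rot: [3.141, -0.001, 1.955]
force: [-0.3, -0.1, -0.1]
width: 0.2
gripper_force: 0.0
```

```bash
python3 -W ignore look.py w4
```

```text
paddle top n 1898 y [-48.9 -42.4 -37.9] x [-26.8   6.2]
t 4.05 tcp [531.3  89.3  84.5] unit [-10.7 -65.1] yaw 112.0 rot [ 3.141e+00 -1.000e-03  1.955e+00] F [ 0.4  0.6 -0.3] w 0.0
togo cm [ 3.36 -0.04 -0.05] roll -0.3 q [-0.    0.7  -0.33  1.95  0.41  0.55 -0.22]
```

First click: the paddle is now at about -43.4, so the third notch has it at about -3.4.

{"fn": "arm_command", "kwargs": {"series": [0,0.3,0,0,0,0,0.6,0,0,0,0,0.8,0,0,0,0,1.0,0,0,0,0,1.2,0,0,0]}}

```text
clock: 4.47
eef_pos: [528.3, 95.8, 84.4]
tool_rot: [3.142, 0.004, 1.952]
force: [4.1, -6.6, 0.2]
width: -0.3
gripper_force: 3.8
```

{"fn": "arm_command", "kwargs": {"series": [0,0.1,0,0,0,0,0.2,0,0,0,0,0.3,0,0,0,0,0.4,0,0,0,0,0.5,0,0,0]}}

```text
clock: 4.88
eef_pos: [525.0, 103.9, 84.4]
tool_rot: [3.142, -0.0, 1.954]
force: [-0.0, -0.8, -0.3]
width: -0.5
gripper_force: 0.5
```

```bash
python3 -W ignore look.py w5
```

```text
paddle top n 1848 y [-37.  -30.7 -26.2] x [-26.8   6.2]
t 4.93 tcp [524.7 104.7  84.3] unit [-11.  -48.3] yaw 112.0 rot [ 3.142e+00 -1.000e-03  1.955e+00] F [-0.2  1.1  0.3] w -0.1
togo cm [ 1.68 -0.01 -0.07] roll -0.3 q [-0.04  0.7  -0.32  1.96  0.4   0.55 -0.25]
```

{"fn": "arm_command", "kwargs": {"series": [0,0.1,0,0,0,0,0.3,0,0,0,0,0.5,0,0,0,0,0.5,0,0,0,0,0.5,0,0,0]}}

```text
clock: 5.35
eef_pos: [523.0, 108.9, 84.3]
tool_rot: [3.142, -0.0, 1.955]
force: [-0.6, -0.4, -0.4]
width: -0.0
gripper_force: 0.0
```

```bash
python3 -W ignore look.py w6
```

```text
paddle top n 1898 y [-28.9 -22.4 -18. ] x [-26.7   6.2]
t 5.4 tcp [523.1 108.6  84.3] unit [-11.  -44.1] yaw 112.0 rot [-3.142 -0.     1.955] F [ 0.4 -0.5 -0.7] w -0.0
togo cm [ 1.26 -0.01 -0.07] roll -0.3 q [-0.05  0.7  -0.32  1.96  0.4   0.55 -0.26]
```

Second click, exactly 20 mm on. Now carefully over the third tooth.

{"fn": "arm_command", "kwargs": {"series": [0,0.3,0,0,0,0,0.6,0,0,0,0,0.8,0,0,0,0,1.0,0,0,0,0,1.2,0,0,0]}}

```text
clock: 5.82
eef_pos: [519.8, 116.4, 84.4]
tool_rot: [-3.141, 0.004, 1.952]
force: [2.1, -5.6, -0.2]
width: 0.2
gripper_force: 2.9
```

{"fn": "arm_command", "kwargs": {"series": [0,0.1,0,0,0,0,0.2,0,0,0,0,0.3,0,0,0,0,0.4,0,0,0,0,0.4,0,0,0]}}

```text
clock: 6.23
eef_pos: [516.8, 124.6, 84.3]
tool_rot: [3.141, -0.001, 1.955]
force: [-0.4, 0.4, 0.1]
width: 0.3
gripper_force: 0.0
```

```bash
python3 -W ignore look.py w7
```

```text
paddle top n 1905 y [-8.8 -2.4  2. ] x [-26.7   6.2]
t 6.28 tcp [516.9 124.5  84.4] unit [-10.7 -27.1] yaw 112.0 rot [ 3.141e+00 -1.000e-03  1.955e+00] F [ 0.1  0.7 -0. ] w -0.1
togo cm [-0.44 -0.03 -0.06] roll -0.3 q [-0.08  0.7  -0.32  1.97  0.4   0.54 -0.29]
```

Third click: the paddle sits exactly 40 mm past the first notch. I'm backing off and lifting.

{"fn": "arm_command", "kwargs": {"series": [0,-1,0,0,0,0,-2.5,0,0,0,0,-4,0,-2,0,0,-6,0,-5,0,0,-9,0,-8,0]}}

```text
clock: 6.7
eef_pos: [549.7, 41.3, 164.2]
tool_rot: [-3.14, -0.003, 1.958]
force: [1.5, 0.2, -1.1]
width: 0.2
gripper_force: 0.0
```

```bash
python3 -W ignore look.py w8; python3 -c "
from h import *
togo([533,-292,150],112.3)"
```

```text
paddle top n 1161 y [-9.7 -4.3  1.6] x [-26.4   6.5]
t 6.75 tcp [556.4  32.3 169.8] unit [  -9.1 -127.3] yaw 111.6 rot [3.134 0.007 1.948] F [ 4.1 -4.6  4.1] w 0.1
togo cm [ 9.58 -0.31  8.48] roll -0.7 q [ 0.16  0.6  -0.41  1.84  0.34  0.76 -0.06]
t 6.75 tcp [556.4  32.3 169.8] unit [  -9.1 -127.3] yaw 111.6 rot [3.134 0.007 1.948] F [ 4.1 -4.6  4.1] w 0.1
togo cm [-29.3  -14.11   1.98] roll -0.7 q [ 0.16  0.6  -0.41  1.84  0.34  0.76 -0.06]
```

{"fn": "arm_command", "kwargs": {"series": [0,-3.5,-1.6,0,0,0,-7,-3.2,0,0,0,-10.5,-4.8,0,0,0,-14,-6.4,0,0,0,-17,-8,0,0]}}

```text
clock: 7.17
eef_pos: [539.8, -150.9, 163.7]
tool_rot: [3.141, 0.001, 1.952]
force: [0.2, -0.4, 0.7]
width: 0.3
gripper_force: 0.0
```

{"fn": "arm_command", "kwargs": {"series": [0,-3.5,-1.8,0,0,0,-7,-3.6,0,0,0,-9,-5,1,0,0,-11,-6.0,2,0,0,-11,-6.0,2,0]}}

```text
clock: 7.58
eef_pos: [522.2, -279.2, 141.5]
tool_rot: [-3.137, 0.001, 1.945]
force: [0.1, -0.3, -0.8]
width: -0.3
gripper_force: 0.0
```

```bash
python3 -c "
from h import *
grab('wrist','w9')
togo([533,-292,90],112.3)"
```

```text
t 7.63 tcp [ 523.4 -275.7  142.3] unit [-156.5 -399.8] yaw 111.6 rot [-3.139 -0.     1.948] F [ 0.8  0.9 -0.5] w 0.1
togo cm [-1.87  0.29  5.23] roll -0.7 q [ 0.7   0.68 -0.42  1.76  0.38  0.78  0.47]
```

View pics/w9.png

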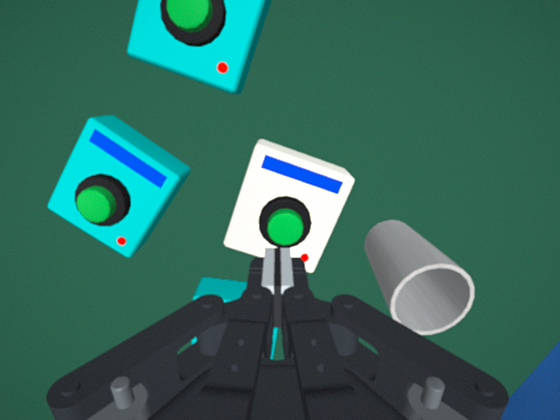

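The wrist view shows the white box with its green button at (286,227) and the tumbler clear of the gripper at (430,300).

```bash
python3 -c "
from h import *
for v in (215,222,227,232,237): print(world('w9',286,v))
f=np.load('pics/w9.npz');p=f['p'].astype(int);m=(p[...,1]>p[...,0]+70)&(p[...,1]>p[...,2]+50);m[:195]=0;m[248:]=0;m[:,:255]=0;m[:,315:]=0
Q=np.array([world('w9',u,v,r=0) for v,u in zip(*np.nonzero(m))]);q=Q[Q[:,2]>np.percentile(Q[:,2],50)-2];print(len(Q),len(q),np.median(q,0),q.min(0),q.max(0))
togo([*((q.min(0)+q.max(0))/2)[:2],75],112.3)"
```

```text
[ 530.4 -280.3   62.1]
[ 532.8 -286.3   61.1]
[ 534.2 -289.9   62.2]
[ 536.  -294.3   61.8]
[ 537.6 -298.2   62.2]
  return _methods._mean(a, axis=axis, dtype=dtype,
  ret = ret.dtype.type(ret / rcount)
  ret = um.true_divide(
Traceback (most recent call last):
ValueError: zero-size array to reduction operation minimum which has no identity
```

{"fn": "arm_command", "kwargs": {"series": [0,-1,0.2,1,0,0,-1.8,0.4,3,0,0,-1.8,0.4,5,0,0,-1.8,0.4,6.5,0,0,-1.8,0.4,6.5,0]}}

```text
clock: 8.05
eef_pos: [534.9, -285.0, 75.6]
tool_rot: [-3.139, -0.004, 1.957]
force: [-0.5, 0.1, -0.4]
width: 0.1
gripper_force: 0.0
```

```bash
python3 -c "
from h import *
togo([534,-291.5,55.5],112.3)"
```

```text
t 8.05 tcp [ 534.9 -285.    75.6] unit [-149.4 -412.8] yaw 112.1 rot [-3.139 -0.004  1.957] F [-0.5  0.1 -0.4] w 0.1
togo cm [-0.56 -0.33  2.01] roll -0.2 q [ 0.67  0.79 -0.38  1.76  0.43  0.68  0.45]
```

{"fn": "arm_command", "kwargs": {"series": [0,-0.4,-0.3,0.5,0,0,-0.5,-0.3,1.0,0,0,-0.5,-0.3,1.4,0,0,-0.5,-0.3,1.7,0,0,-0.5,-0.3,2.0,0]}}

```text
clock: 8.47
eef_pos: [535.6, -293.0, 59.2]
tool_rot: [3.141, 0.001, 1.954]
force: [-0.5, -0.0, 2.6]
width: -0.2
gripper_force: 1.5
```

{"fn": "arm_command", "kwargs": {"series": [0,0,0,0.1,0,0,0,0,0.2,0,0,0,0,0.2,0,0,0,0,0.2,0,0,0,0,0.2,0]}}

```text
clock: 8.88
eef_pos: [535.6, -293.0, 57.3]
tool_rot: [3.141, 0.001, 1.954]
force: [-0.1, -0.7, 4.3]
width: 0.1
gripper_force: 2.1
```

{"fn": "arm_command", "kwargs": {"series": [0,0,0,0.1,0,0,0,0,0.2,0,0,0,0,0.3,0,0,0,0,0.3,0,0,0,0,0.3,0]}}

```text
clock: 9.3
eef_pos: [535.6, -293.1, 55.9]
tool_rot: [3.141, 0.002, 1.954]
force: [-3.4, 0.9, 18.5]
width: 0.1
gripper_force: 9.1
```

The force has jumped to 18 N, so the button is on its bottom stop. I'm releasing it and lifting.

{"fn": "arm_command", "kwargs": {"series": [0,0,0,-1,0,0,0,0,-3,0,0,0,0,-6,0,0,0,0,-9,0,0,0,0,-12,0]}}

```text
clock: 9.72
eef_pos: [534.2, -292.0, 174.2]
tool_rot: [-3.14, -0.002, 1.955]
force: [0.7, -0.5, 0.6]
width: -0.0
gripper_force: 0.0
```

{"fn": "arm_command", "kwargs": {"series": [0,0,0,-1,0,0,0,0,-1,0,0,0,0,-1,0,0,0,0,-1,0,0,0,0,-1,0]}}

```text
clock: 10.13
eef_pos: [533.8, -292.3, 181.7]
tool_rot: [-3.139, -0.003, 1.954]
force: [-0.1, 0.8, -0.0]
width: 0.2
gripper_force: 0.0
```

```bash
python3 -c "
from h import *
grab('top','t1'); a=cv2.imread('pics/t1.png'); cv2.imwrite('pics/c1.png',np.vstack([cv2.resize(a[150:270,120:260],None,fx=4,fy=4)]))
grab('wrist','w10'); 
for u,v in [(148,245),(188,177),(368,160)]: print(world('t0',u,v),world('t1',u,v))
togo([534,-291.5,55.5])"
```

```text
[453.4 236.9  75. ] [453.5 237.1  74.4]
[636.4 162.9  24. ] [636.6 163.1  23.2]
[ 675.9 -300.1   55.9] [ 676.6 -300.6   53.6]
t 10.23 tcp [ 534.3 -292.4  182.2] unit [-152.8 -419.4] yaw 112.0 rot [-3.140e+00 -2.000e-03  1.954e+00] F [-0.3  0.1 -0.3] w -0.0
togo cm [ 0.09  0.   12.67] roll None q [ 0.73  0.66 -0.45  1.68  0.35  0.89  0.52]
```

View pics/c1.png

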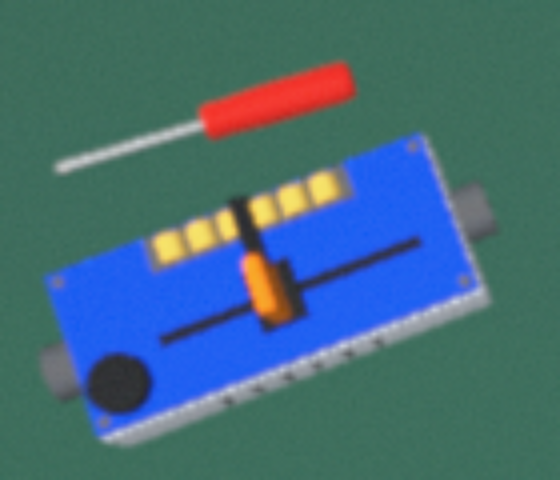

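The picture shows the arm at (247,215) lying between the third tooth from the parked end (263,210) and the fourth (228,225), so the lever is in the third notch. The lens cap, screwdriver and tumbler have not moved.

```bash
python3 -c "
from h import *
print(workorder.finish_job())"
```

```text
the job is handed in; nothing more can be done
None
```

The job is handed in: the lever rests in the third notch after three clicks, the green button was pressed to its stop and released, and the tumbler, screwdriver and lens cap have not moved; the hand-in call returned no verdict.

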